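Tip the drop tray of used eye-clinic items into the waste bin

TASK

Clear away the used items: put the empty eye-drop bottle that lies on its side on the worktop into the waste bin's steel drop tray with the used items already there, and let go of it. Then swing the bin's side lever smoothly forward, away from you, so that the tray tips everything into the bin, and when the tray is empty bring the lever back until the tray is fully down and level again. Leave the two bottles that stand upright where they are; they are still in use.

Things in the scene. Friction and masses are not known exactly. Their poses are not given: they have to be found in the camera images.
- waste_bin: Benchtop waste bin fixed to the worktop, white ribbed tub with grey top and hood, 235 x 225 x 226 mm (x, y, z). Origin: on the worktop below the middle of the tray's hinge line; the tub reaches from x = -125 to 110 mm; x points away from the robot (turned by its yaw), y left, z up. The tray covers its near half, the mouth its far half. A thing whose centre is below z = 95 mm is in the tub.
- drop_tray (a joint): Tilt of the drop tray and its lever, one rigid piece: 0 = tray level and fully down (home), 1.2 rad = fully tipped (end stop). As it grows, the tray's near edge rises, the lever swings forward (bin's +x) and things slide off the far edge into the mouth. A stiff hinge: it stays where it is left; the lever needs about 1 to 5 N at the grip.
- tray_mid (a point): Middle of the top face of the tray's floor; turns with the tray. Tray level: at [-65, 0, 122] mm of the bin. Inside, from this point: y = +-95 mm; x = -55 to 41 mm flat, then a pouring lip up to x = 65 mm that rises 4 mm to the open far edge. The other three walls are 24 mm high over the floor. At the start used things up to 21 mm high stand in the half y > 0; the half y < 0 is free.
- lever_grip (a point): Middle of the lever's black grip on the right (-y) side of the bin: a bar of 18 mm diameter along the bin's y, free from 23 mm inward (there begins the flat arm) to 29 mm outward. It moves on a circle of 110 mm radius about the hinge line: at joint q it is at x = 110 sin(q - 0.35), y = -152, z = 128 + 110 cos(q - 0.35) mm of the bin, so at 0 it leans back to the robot, 231 mm high.
- used_bottle_mid (a point): The empty eye-drop bottle (white, slim white nozzle cap), to be thrown away, the only one lying on its side: body 24 mm diameter and 52 mm long, then the cap, 88 mm in all, about 20 g. The point is on its axis, 30 mm from the base, near the middle of the body; its z axis runs along the bottle from base to cap.
- full_bottle_a_mid (a point): A bottle of the same kind, standing upright on the worktop, still in use; the point lies on its axis, 30 mm above its base.
- full_bottle_b_mid (a point): Another bottle of the same kind, standing upright, still in use; the point as for the first.
- prism_1_mid (a point): Used single-use tonometer prism, a clear plastic cone with a round flange, 20 mm in diameter and 21 mm high, 12 g, standing flange down in the tray; the point is its centre.
- prism_2_mid (a point): As prism_1.
- prism_3_mid (a point): As prism_1.
- used_lens_case_mid (a point): Used contact-lens case with two screw caps, 36 x 72 x 18 mm, about 22 g, lying in the tray at its left wall; the point is its centre.
- bin_mouth (a point): Middle of the mouth, at [53, 0, 107] mm of the bin; the mouth is 106 mm along x and 212 mm along y. Above it a hood open towards the tray: clear roof at z = 223 to 226 mm from x = 36 mm on, closed back, grey cheeks at y = +-106 to 111 mm, 152 mm high at x = -28 to 16 mm and 223 mm high beyond. So it is filled only over the tray.

How it is judged (in metres and radians):
On the way, in this order (a step that is already met when the one before it is completed fails the run):
1. the used bottle lies released in the level tray together with the other four used items (x of used_bottle_mid in the frame of tray_mid between -0.06 and 0.065 m and y of used_bottle_mid in the frame of tray_mid between -0.098 and 0.098 m and z of used_bottle_mid in the frame of tray_mid between 0 and 0.05 m and x of prism_1_mid in the frame of tray_mid between -0.06 and 0.065 m and y of prism_1_mid in the frame of tray_mid between -0.098 and 0.098 m and z of prism_1_mid in the frame of tray_mid between 0 and 0.05 m and x of prism_2_mid in the frame of tray_mid between -0.06 and 0.065 m and y of prism_2_mid in the frame of tray_mid between -0.098 and 0.098 m and z of prism_2_mid in the frame of tray_mid between 0 and 0.05 m and x of prism_3_mid in the frame of tray_mid between -0.06 and 0.065 m and y of prism_3_mid in the frame of tray_mid between -0.098 and 0.098 m and z of prism_3_mid in the frame of tray_mid between 0 and 0.05 m and x of used_lens_case_mid in the frame of tray_mid between -0.06 and 0.065 m and y of used_lens_case_mid in the frame of tray_mid between -0.098 and 0.098 m and z of used_lens_case_mid in the frame of tray_mid between 0 and 0.05 m and value of joint drop_tray below 0.1 rad and contact force between the fingers and used_bottle below 0.05 N), for 0.2 s.
2. the tray is tipped and all five used items are in the bin (x of used_bottle_mid in the frame of waste_bin between -0.125 and 0.11 m and y of used_bottle_mid in the frame of waste_bin between -0.113 and 0.113 m and z of used_bottle_mid in the frame of waste_bin between 0 and 0.095 m and x of prism_1_mid in the frame of waste_bin between -0.125 and 0.11 m and y of prism_1_mid in the frame of waste_bin between -0.113 and 0.113 m and z of prism_1_mid in the frame of waste_bin between 0 and 0.095 m and x of prism_2_mid in the frame of waste_bin between -0.125 and 0.11 m and y of prism_2_mid in the frame of waste_bin between -0.113 and 0.113 m and z of prism_2_mid in the frame of waste_bin between 0 and 0.095 m and x of prism_3_mid in the frame of waste_bin between -0.125 and 0.11 m and y of prism_3_mid in the frame of waste_bin between -0.113 and 0.113 m and z of prism_3_mid in the frame of waste_bin between 0 and 0.095 m and x of used_lens_case_mid in the frame of waste_bin between -0.125 and 0.11 m and y of used_lens_case_mid in the frame of waste_bin between -0.113 and 0.113 m and z of used_lens_case_mid in the frame of waste_bin between 0 and 0.095 m and value of joint drop_tray above 0.3 rad), for 0.2 s.
At the end, for the whole second after the job is handed in: All five used items (the bottle that lay on the worktop, three prisms, the lens case) are inside the bin's tub, centres below 95 mm over the worktop; the drop tray is back down, within 0.06 rad of level; both upright bottles still stand upright within 20 mm of where they stood (x of used_bottle_mid in the frame of waste_bin between -0.125 and 0.11 m and y of used_bottle_mid in the frame of waste_bin between -0.113 and 0.113 m and z of used_bottle_mid in the frame of waste_bin between 0 and 0.095 m and x of prism_1_mid in the frame of waste_bin between -0.125 and 0.11 m and y of prism_1_mid in the frame of waste_bin between -0.113 and 0.113 m and z of prism_1_mid in the frame of waste_bin between 0 and 0.095 m and x of prism_2_mid in the frame of waste_bin between -0.125 and 0.11 m and y of prism_2_mid in the frame of waste_bin between -0.113 and 0.113 m and z of prism_2_mid in the frame of waste_bin between 0 and 0.095 m and x of prism_3_mid in the frame of waste_bin between -0.125 and 0.11 m and y of prism_3_mid in the frame of waste_bin between -0.113 and 0.113 m and z of prism_3_mid in the frame of waste_bin between 0 and 0.095 m and x of used_lens_case_mid in the frame of waste_bin between -0.125 and 0.11 m and y of used_lens_case_mid in the frame of waste_bin between -0.113 and 0.113 m and z of used_lens_case_mid in the frame of waste_bin between 0 and 0.095 m and value of joint drop_tray below 0.06 rad and distance of each of full_bottle_a_mid, full_bottle_b_mid from where it was at the start of the episode below 0.02 m and angle between each of full_bottle_a_mid, full_bottle_b_mid's own z axis and vertical below 0.15 rad); the robot touches nothing.
It fails at once if an upright bottle is knocked over or shifted by more than 20 mm (distance of any of full_bottle_a_mid, full_bottle_b_mid from where it was at the start of the episode above 0.02 m or angle between any of full_bottle_a_mid, full_bottle_b_mid's own z axis and vertical above 0.3 rad).
It fails at once if the tray is flung over or slammed back (lever faster than 4 rad/s) instead of swung smoothly (velocity of joint drop_tray above 4 rad/s or velocity of joint drop_tray below -4 rad/s).
It also fails if it takes over 53 s, if anything falls off the work surface, if the arm or the gripper's body presses on something with over 40 N, if the wrist force passes 120 N, or if a joint passes its speed limit or range.

ROBOT

A 6-joint arm with a two-finger parallel gripper is mounted at the origin on a cart in front of the work surface, level with it; the furniture and walls round the work are solid. World frame = base frame: x ahead of the robot, y to its left, z up, the work surface at z = 0. Lengths are in mm, angles in rad, forces in N, time in s.
With the tool pointing down it reaches from about 300 to 775 mm from the base axis. Payload 14.6 kg.
Tool frame: the origin (TCP) lies midway between the tips of the shut fingers; the grasp point (between the pads) lies 19 mm behind it; y points along the fingers, z is the direction in which the jaws open and shut, and the axes are right-handed (so a half turn about y gives the same grasp; the last joint's range is limited). The gripper opens to 94 mm and grips with 3 to 60 N. Pads are 16 mm wide; open, the fingers measure 119 mm over their backs; the gripper's body (75 mm by 177 mm) begins 78 mm behind the grasp point.
Start: joints at [-1.252, 0.3, 1.521, -0, 1.321, -0.067], TCP at [206.958, -509.566, 205.446] pointing down, gripper open.
Joint ranges: [-3.03, 3.03], [-0.79, 2.21], [0.23, 2.52], [-1.04, 4.18], [0, 3.07], [-2.55, 2.55]. Speed limits (rad/s): [2.22, 2.22, 2.57, 3.14, 3.14, 3.14].

INTERFACE

Orientations are given as [roll, pitch, yaw] about the fixed x, y, z axes, in that order (R = Rz(yaw) Ry(pitch) Rx(roll)).
In Python, from cell import manip gives the robot as it stands.
- The arm moves only by the tool play_rows, never from a script. Its argument "series" is a list of rows, each a list of 3 entries, a list of its own where there are three numbers: the shift along the tool's x, y, z in m, then the turn about the tool's y in rad, then the closure, from 0 (fully open) to 1 (shut). In form: [[[dx, dy, dz], twist, grip], ...]. A call has 1 to 20 rows; each row is the pose to reach, as a shift and turn from the pose measured when the call began, along the tool's axes at that moment; what a row does not reach only later rows make up. A row lasts 1/10 s, in which the tool goes at most 50 mm and 8.59 degrees, less where a joint would pass 70% of its speed; a pose out of reach is approached as far as the arm can. A call with a gripper value outside its range is refused whole. The fingers move at their own pace and stop on an object; "squeeze" is the grip in N (left out, the last holds). Time passes only in rows, so rows that repeat a pose let the fingers close. It gives the time, the measured TCP pose, the force and the opening at its end, in the units of the state.
- manip.read_state(): the state, without advancing time (a new reading comes with each control period).
- manip.camera(name): name is "scene" or "top"; returns the picture (384x512x3 uint8, red, green, blue); there is no depth.
- manip.camera_params(name): a dict with "K" (3x3 intrinsics, pixels), "rvec" (rotation vector, rad) and "tvec" (3), from world to camera coordinates, as OpenCV has them. Camera axes: x right, y down, z forward; pixel columns grow to the right and rows downward; lengths in mm; the calibration is good to about 2 mm. A picture is of the moment at which its call begins. camera_params takes no time and is no camera call.
- manip.sign_off(): hands the job in, once; it reports no verdict.
The state is a dict: "clock": time; "joints": joint angles; "qd": joint speeds; "effort": joint torques, N m; "eef_pos": TCP position; "eef_rot": TCP orientation; "wrist_force": force on the tool from outside, world axes, zero at the start; "moment": the same for the moment, N m; "finger_gap": finger opening in mm.
Only numpy, scipy, OpenCV 4.12 (cv2) and the standard library are available. Lean on these libraries where they do the work, as an engineer would, in place of code of your own. Each camera call takes 0.05 s, during which the arm holds its last target. There are 200 camera calls.

## Working session

There is one attempt and no reset: what is moved stays moved. The work goes in short steps, Python scripts to look and compute and a tool call to move; the robot and the scene stay as the last step left them, time stands still between calls to the robot, and variables do not carry over. Pictures are saved under pics/ and viewed, about 8 in all and at most 12, crops included, and the job is handed in when it is done.

Besides the shell and the picture viewer there is one more tool, called after "Call:" by a JSON object that holds its "api" and its "payload". play_rows: Moves the arm, as the interface text tells. Its arguments: {"type":"object","properties":{"series":{"type":"array","items":{"type":"array"}},"squeeze":{"type":"number"}},"required":["series"]}

```bash
mkdir -p pics; python3 - <<'E'
from cell import manip
import cv2,json
for n in("scene","top"):
    im=manip.camera(n); cv2.imwrite(f"pics/{n}0.png",im[...,::-1])
    p=manip.camera_params(n); print(n,{k:[[round(float(x),3) for x in r] if hasattr(r,'__len__') else round(float(r),4) for r in v] for k,v in p.items()})
print(manip.read_state())
E
```

```text
scene {'K': [[496.244, 0.0, 261.843], [0.0, 496.244, 203.052], [0.0, 0.0, 1.0]], 'rvec': [0.7339, -2.3332, 1.4358], 'tvec': [487.8334, 273.5356, 1195.587]}
top {'K': [[442.671, 0.0, 259.895], [0.0, 442.671, 188.198], [0.0, 0.0, 1.0]], 'rvec': [2.1828, -2.1533, 0.1218], 'tvec': [28.8377, 583.9653, 1594.8688]}
{'clock': 0.1, 'joints': array([-1.25163438e+00,  3.00389915e-01,  1.52151256e+00,  2.03433070e-05,
        1.32069831e+00, -6.66283716e-02]), 'qd': array([-1.92388513e-05, -1.19282400e-03, -2.38489928e-03,  2.48792317e-05,
       -1.19988811e-03,  9.96613192e-04]), 'effort': array([ 2.05080265e-03, -5.32644296e+01, -3.53285229e+01,  7.10040238e-02,
        2.35183036e-02, -7.57452221e-05]), 'eef_pos': array([ 206.87506751, -509.35970534,  204.95984704]), 'eef_rot': array([-1.57180091e+00,  8.67823501e-05, -2.75580742e+00]), 'wrist_force': array([-0.06146952,  0.57871948,  0.27569186]), 'moment': array([-0.02279657, -0.06530183, -0.00604394]), 'finger_gap': 94.38488120159191}
```

View pics/scene0.png

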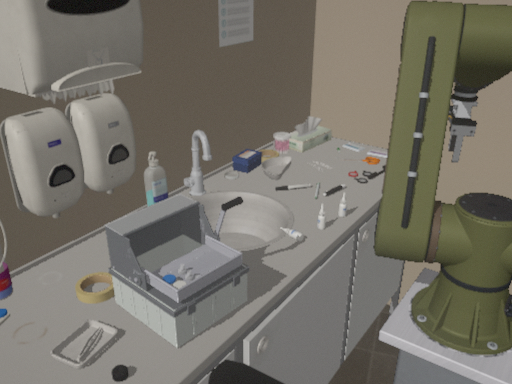

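View pics/top0.png

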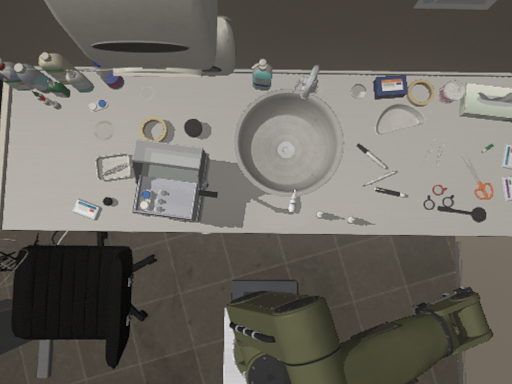

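The scene view shows the bin at about (180,270) and the lying bottle near the sink at (288,232). The upright bottles are at (322,216) and (343,204). In the top view the bin is at (170,180), the lever at (208,194), the lying bottle at (293,201), and the upright bottles at (320,215) and (351,220). I'll zoom in next.

```bash
cat > h.py <<'E'
import numpy as np,cv2
from cell import manip
def cam(n):
    p=manip.camera_params(n); K,r,t=[np.array(p[k],float) for k in("K","rvec","tvec")]
    return K,r.ravel(),t.ravel()
def proj(n,P):
    K,r,t=cam(n); return cv2.projectPoints(np.array(P,float).reshape(-1,3),r,t,K,None)[0].reshape(-1,2)
def ray(n,u,v):
    K,r,t=cam(n); R=cv2.Rodrigues(r)[0]; return -R.T@t, R.T@np.linalg.inv(K)@[u,v,1]
def onz(n,u,v,z):
    o,d=ray(n,u,v); return o+d*(z-o[2])/d[2]
def tri(a,b):  # pixels in scene, top
    A=[];B=[]
    for n,p in(("scene",a),("top",b)):
        o,d=ray(n,*p); d/=np.linalg.norm(d); M=np.eye(3)-np.outer(d,d); A.append(M);B.append(M@o)
    x=np.linalg.lstsq(np.vstack(A),np.hstack(B),rcond=None)[0]; return x
def crop(im,x0,y0,x1,y1,s,f):
    c=cv2.resize(im[y0:y1,x0:x1,::-1],None,fx=s,fy=s,interpolation=cv2.INTER_CUBIC); cv2.imwrite(f,c)
E
python3 - <<'E'
from h import *
s=cv2.imread("pics/scene0.png")[...,::-1]; t=cv2.imread("pics/top0.png")[...,::-1]
a=cv2.resize(t[135:235,120:380],None,fx=3,fy=3,interpolation=cv2.INTER_CUBIC)
b=cv2.resize(s[190:320,100:360],None,fx=3,fy=3,interpolation=cv2.INTER_CUBIC)[:300]
crop(t,120,138,370,235,3.2,"pics/t1.png")
crop(s,100,190,360,335,3,"pics/s1.png")
E
```

```text
(no output)
```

View pics/t1.png

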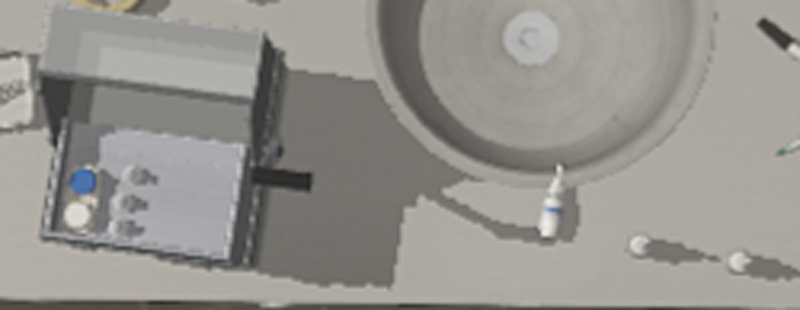

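View pics/s1.png

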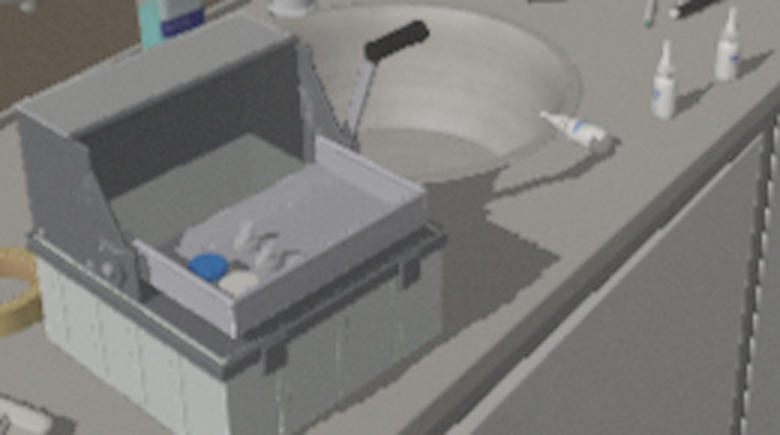

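The top crop shows the lying bottle with its base at (548,237) and tip at (560,166). The grip is at about (283,180), with the hood roof corners at (40,70), (252,98), (52,8) and (268,33). In the scene crop the bottle base is at (597,139) and the tip at (542,115). The grip is at (397,41) and the roof corners are at (75,135), (295,42), (18,105) and (240,15).

```bash
python3 - <<'E'
from h import *
from scipy.optimize import least_squares
T=lambda x,y:(120+x/3.2,138+y/3.2); S=lambda x,y:(100+x/3,190+y/3)
roof=[(36,111,226),(36,-111,226),(110,111,226),(110,-111,226)]
g=110*np.sin(-.35); grip=(g,-149,128+110*np.cos(.35))
obs={"top":(roof+[grip,(-122,97,146),(-122,-97,146)],[T(40,70),T(252,98),T(52,8),T(268,33),T(283,180),T(42,238),T(235,262)]),
"scene":(roof+[grip,(-122,97,146),(-122,-97,146)],[S(75,135),S(295,42),S(18,105),S(240,15),S(397,41),S(235,330),S(425,200)])}
def w(P,q):
    c,s=np.cos(q[2]),np.sin(q[2]); P=np.array(P,float); return np.c_[q[0]+c*P[:,0]-s*P[:,1],q[1]+s*P[:,0]+c*P[:,1],P[:,2]]
f=lambda q:np.concatenate([(proj(n,w(P,q))-np.array(o)).ravel() for n,(P,o) in obs.items()])
r=least_squares(f,[500,400,0],x_scale=[10,10,.1],loss='soft_l1'); print(r.x,np.round(f(r.x).reshape(-1,2),1).tolist())
q=r.x
for n,p in(("mid tray",(-65,0,122)),("grip",(g,-152,128+110*np.cos(.35))),("freehalf",(-65,-45,122))): print(n,w([p],q).round(0))
print("grip tri",tri(S(397,41),T(283,180)))
for n,a,b in(("base",S(597,139),T(548,237)),("tip",S(542,115),T(560,166)),("A",S(665,92),T(639,246)),("B",S(728,62),T(738,262))):
    print(n,tri(a,b).round(0),onz("top",*b,12).round(0),onz("scene",*a,12 if n in("base","tip") else 30).round(0))
E
```

```text
[ 5.95007610e+02  3.50845075e+02 -1.20982337e-01] [[-1.3, 1.5], [0.1, 1.9], [-1.3, -1.3], [-1.5, -0.0], [-1.5, 0.1], [1.1, -0.8], [-2.5, -0.6], [-0.7, 0.4], [2.0, -2.4], [-0.8, -0.8], [0.8, -2.2], [-0.1, -0.0], [0.5, -7.9], [1.3, -2.1]]
mid tray [[530. 359. 122.]]
grip [[539. 205. 231.]]
freehalf [[525. 314. 122.]]
grip tri [541.1591187  203.47458826 229.02686686]
base [503. -78.  13.] [498. -80.  12.] [509. -76.  12.]
tip [583. -93.   7.] [581. -94.  12.] [580. -85.  12.]
A [ 490. -184.   24.] [ 490. -186.   12.] [ 485. -173.   30.]
B [ 473. -299.   15.] [ 473. -300.   12.] [ 462. -272.   30.]
```

Measured: bottle base at (503,-79) and tip at (583,-93), so the grasp point is about (532,-84). The bin is at (595,351) with yaw -0.12. I'll move above the bottle.

Call:
{"api": "play_rows", "payload": {"series": [[[-0.461,0.0,-0.272],0.555,0.3],[[-0.461,0.0,-0.272],0.555,0.3],[[-0.461,0.0,-0.272],0.555,0.3],[[-0.461,0.0,-0.272],0.555,0.3],[[-0.461,0.0,-0.272],0.555,0.3],[[-0.461,0.0,-0.272],0.555,0.3],[[-0.461,0.0,-0.272],0.555,0.3],[[-0.461,0.0,-0.272],0.555,0.3],[[-0.461,0.0,-0.272],0.555,0.3],[[-0.461,0.0,-0.272],0.555,0.3],[[-0.461,0.0,-0.272],0.555,0.3],[[-0.461,0.0,-0.272],0.555,0.3],[[-0.461,0.0,-0.272],0.555,0.3],[[-0.461,0.0,-0.272],0.555,0.3],[[-0.461,0.1,-0.272],0.555,0.3],[[-0.461,0.1,-0.272],0.555,0.3],[[-0.461,0.1,-0.272],0.555,0.3],[[-0.461,0.1,-0.272],0.555,0.3]], "squeeze": 8}}

```text
clock: 1.9
eef_pos: [531.6, -84.7, 106.6]
eef_rot: [-1.572, -0.001, 2.971]
wrist_force: [-0.4, 0.3, 0.4]
finger_gap: 66.0
```

```bash
python3 - <<'E'
from h import *
s=manip.camera("scene"); t=manip.camera("top")
print(proj("scene",[[532,-84,12],[503,-79,12]]),proj("top",[[532,-84,12],[503,-79,12],[532,-84,106]]))
a=cv2.resize(t[170:235,260:340],(400,325),interpolation=cv2.INTER_CUBIC); b=cv2.resize(s[175:255,240:340],(400,320),interpolation=cv2.INTER_CUBIC)
b=cv2.copyMakeBorder(b,0,5,0,0,0)
cv2.imwrite("pics/ab2.png",np.hstack([a,b])[...,::-1])
E
```

```text
[[293.8026109  232.96352838]
 [301.14018446 236.46398214]] [[292.2718428  203.0312993 ]
 [290.87770279 210.83516724]
 [294.3669405  201.03455929]]
```

View pics/ab2.png

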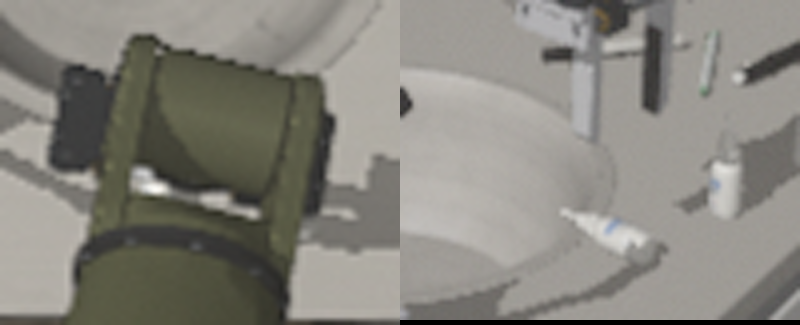

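The fingers hover above the bottle, which still lies as measured: base at about (301,236) in the scene view, tip at (281,228). Descending and gripping.

Call:
{"api": "play_rows", "payload": {"series": [[[0,0.04,0],0,0.3],[[0,0.08,0],0,0.3],[[0,0.1,0],0,0.3],[[0,0.101,0],0,0.3],[[0,0.101,0],0,0.3],[[0,0.101,0],0,1],[[0,0.101,0],0,1],[[0,0.101,0],0,1],[[0,0.101,0],0,1],[[0,0.101,0],0,1],[[0,0.101,0],0,1],[[0,0.101,0],0,1],[[0,0.101,0],0,1]]}}

```text
clock: 3.3
eef_pos: [533.2, -84.6, 7.2]
eef_rot: [-1.571, 0.004, 2.972]
wrist_force: [-0.1, -0.1, 1.3]
finger_gap: 24.5
```

Gripped: the gap is 24.5 mm, matching the body diameter. Lifting and carrying over to the tray.

Call:
{"api": "play_rows", "payload": {"series": [[[0,-0.05,0],0,1],[[0,-0.1,0],0,1],[[0,-0.15,0],0,1],[[0,-0.2,0],0,1],[[0,-0.25,0],0,1],[[0,-0.29,0],0,1],[[0,-0.31,0],0,1],[[0.02,-0.31,-0.04],-0.14,1],[[0.084,-0.31,-0.378],-1.62,1],[[0.084,-0.31,-0.378],-1.62,1],[[0.084,-0.31,-0.378],-1.62,1],[[0.084,-0.31,-0.378],-1.62,1],[[0.084,-0.31,-0.378],-1.62,1],[[0.084,-0.31,-0.378],-1.62,1],[[0.084,-0.31,-0.378],-1.62,1],[[0.084,-0.31,-0.378],-1.62,1],[[0.084,-0.31,-0.378],-1.62,1],[[0.084,-0.31,-0.378],-1.62,1],[[0.084,-0.31,-0.378],-1.62,1],[[0.084,-0.31,-0.378],-1.62,1]]}}

```text
clock: 5.3
eef_pos: [513.2, 302.1, 317.1]
eef_rot: [-1.567, 0.0, -1.696]
wrist_force: [0.1, 0.7, 0.2]
finger_gap: 24.5
```

```bash
python3 - <<'E'
from h import *
st=manip.read_state(); print(st["eef_pos"],st["eef_rot"],st["finger_gap"])
q=[595,350.8,-.121]; c,s=np.cos(q[2]),np.sin(q[2])
T=lambda x,y:(120+x/3.2,138+y/3.2)
for p in[(138,172),(130,200),(125,225)]:
    d=onz("top",*T(*p),140)-[q[0],q[1],0]; print("prism bin xy",c*d[0]+s*d[1],-s*d[0]+c*d[1])
im=manip.camera("scene"); crop(im,100,130,360,320,3,"pics/s3.png")
E
```

```text
[513.23436501 302.09216833 317.08096902] [-1.56742501e+00  3.82800218e-04 -1.69560784e+00] 24.452733464903528
prism bin xy -41.834408251757345 12.2160242028913
prism bin xy -72.6256596026816 15.943322710000047
prism bin xy -99.69984955678652 16.999990310321746
```

View pics/s3.png

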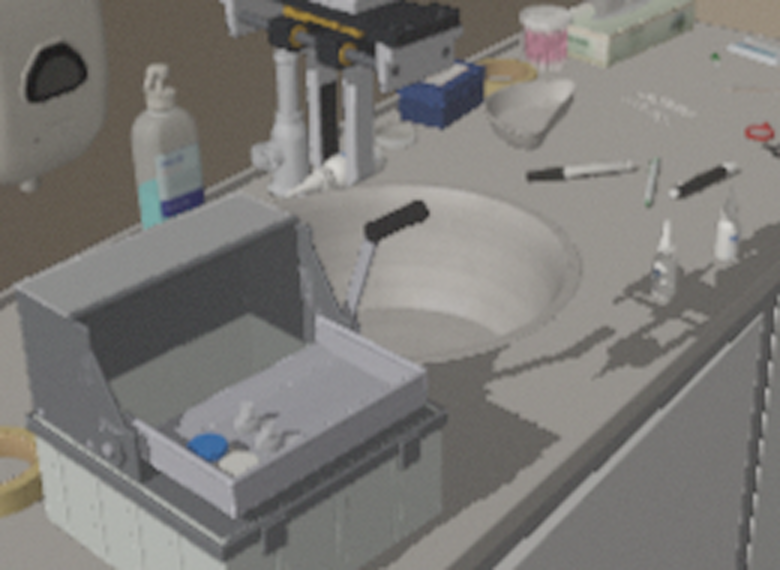

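The bottle is held with its nozzle pointing left. The tray holds three prisms at bin y of about +12 to +17 mm and the lens case, and the upright bottles are still standing. The pose is right above the free half, so I'll lower, release and rise.

Call:
{"api": "play_rows", "payload": {"series": [[[0,0.05,0],0,1],[[0,0.1,0],0,1],[[0,0.14,0],0,1],[[0,0.165,0],0,1],[[0,0.18,0],0,1],[[0,0.185,0],0,1],[[0,0.186,0],0,1],[[0,0.186,0],0,1],[[0,0.186,0],0,0.68],[[0,0.186,0],0,0.62],[[0,0.186,0],0,0.62],[[0,0.186,0],0,0.62],[[0,0.186,0],0,0.62]]}}

```text
clock: 6.65
eef_pos: [513.9, 302.1, 131.2]
eef_rot: [-1.567, 0.0, -1.695]
wrist_force: [-0.3, 0.4, 0.5]
finger_gap: 35.8
```

Call:
{"api": "play_rows", "payload": {"series": [[[0,-0.02,0],0,0.62],[[0,-0.06,0],0,0.62],[[0,-0.11,0],0,0.6],[[0,-0.16,0],0,0.5],[[0,-0.2,0],0,0.36],[[0.03,-0.2,0.011],0,0.36],[[0.07,-0.2,0.026],0,0.36],[[0.099,-0.2,0.037],0,0.36],[[0.099,-0.2,0.037],0,0.36],[[0.099,-0.2,0.037],0,0.36],[[0.099,-0.2,0.037],0,0.36]]}}

```text
clock: 7.75
eef_pos: [537.4, 200.1, 331.2]
eef_rot: [-1.568, 0.001, -1.695]
wrist_force: [-0.1, 0.2, -0.7]
finger_gap: 60.2
```

```bash
python3 - <<'E'
from h import *
q=[595,350.8,-.121]; c,s=np.cos(q[2]),np.sin(q[2]); st=manip.read_state(); p=st["eef_pos"]; d=p[:2]-q[:2]
print(p,st["eef_rot"],"bin xy",c*d[0]+s*d[1],-s*d[0]+c*d[1])
print("TCP px in crop",(proj("scene",[p,[p[0],p[1],231]])-[100,150])*3)
crop(manip.camera("scene"),100,150,360,340,3,"pics/s4.png")
E
```

```text
[537.38852662 200.12215382 331.22318416] [-1.56751247e+00  6.68393824e-04 -1.69469201e+00] bin xy -39.00268012810139 -156.53014450086343
TCP px in crop [[402.42664764  44.90891934]
 [404.48151846 158.73129132]]
```

View pics/s4.png

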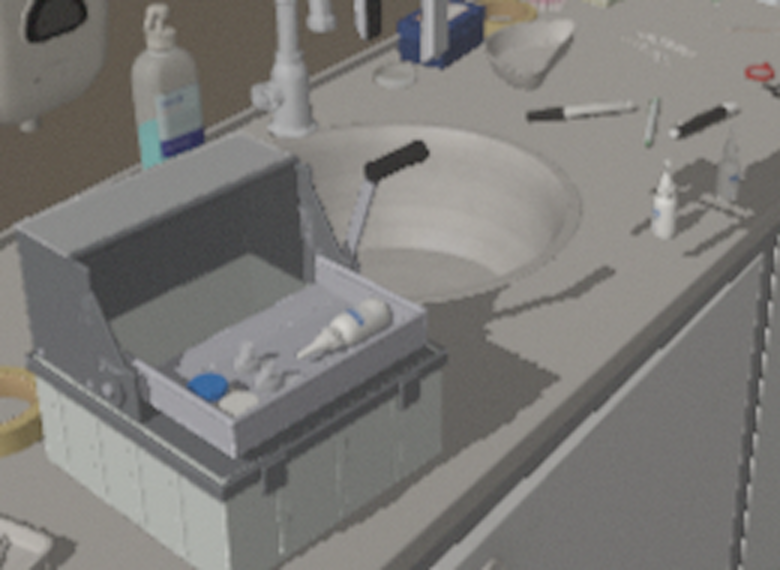

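The bottle lies in the free half of the tray at crop (345,330). The lever grip at (397,160) matches the predicted (404,159). Descending around the grip.

Call:
{"api": "play_rows", "payload": {"series": [[[0,0.04,0.001],0,0.36],[[0,0.08,0.001],0,0.36],[[0,0.105,0.001],0,0.36],[[0,0.115,0.001],0,0.36],[[0,0.115,0.001],0,0.36],[[0,0.115,0.001],0,0.5],[[0,0.115,0.001],0,0.6],[[0,0.115,0.001],0,0.72],[[0,0.115,0.001],0,0.72],[[0,0.115,0.001],0,0.72],[[0,0.115,0.001],0,0.72]]}}

```text
clock: 8.9
eef_pos: [538.7, 200.1, 216.3]
eef_rot: [-1.567, 0.001, -1.694]
wrist_force: [0.1, -0.2, -0.1]
finger_gap: 26.6
```

```bash
python3 - <<'E'
import numpy as np
q=np.r_[np.arange(.06,1.21,.06)]
f=lambda q:(110*np.sin(q-.35),110*np.cos(q-.35))
x0,z0=f(0)
for a in q: x,z=f(a); print(round(a,2),"dy %.3f dz %.3f"%((z0-z)/1000,(x-x0)/1000))
E
```

```text
0.06 dy -0.002 dz 0.006
0.12 dy -0.004 dz 0.013
0.18 dy -0.005 dz 0.019
0.24 dy -0.006 dz 0.026
0.3 dy -0.007 dz 0.032
0.36 dy -0.007 dz 0.039
0.42 dy -0.006 dz 0.045
0.48 dy -0.006 dz 0.052
0.54 dy -0.005 dz 0.058
0.6 dy -0.003 dz 0.065
0.66 dy -0.001 dz 0.071
0.72 dy 0.001 dz 0.077
0.78 dy 0.003 dz 0.084
0.84 dy 0.006 dz 0.089
0.9 dy 0.010 dz 0.095
0.96 dy 0.013 dz 0.101
1.02 dy 0.017 dz 0.106
1.08 dy 0.021 dz 0.111
1.14 dy 0.026 dz 0.116
1.2 dy 0.031 dz 0.120
```

Call:
{"api": "play_rows", "payload": {"series": [[[0,-0.002,0.006],0,0.72],[[0,-0.004,0.013],0,0.72],[[0,-0.005,0.019],0,0.72],[[0,-0.006,0.026],0,0.72],[[0,-0.007,0.032],0,0.72],[[0,-0.007,0.039],0,0.72],[[0,-0.006,0.045],0,0.72],[[0,-0.006,0.052],0,0.72],[[0,-0.005,0.058],0,0.72],[[0,-0.003,0.065],0,0.72],[[0,-0.001,0.071],0,0.72],[[0,0.001,0.077],0,0.72],[[0,0.003,0.084],0,0.72],[[0,0.006,0.089],0,0.72],[[0,0.01,0.095],0,0.72],[[0,0.013,0.101],0,0.72],[[0,0.017,0.106],0,0.72],[[0,0.021,0.111],0,0.72],[[0,0.026,0.116],0,0.72],[[0,0.03,0.12],0,0.72]]}}

```text
clock: 10.9
eef_pos: [658.3, 185.2, 186.1]
eef_rot: [-1.568, 0.001, -1.694]
wrist_force: [-2.5, 0.3, 1.4]
finger_gap: 26.2
```

Call:
{"api": "play_rows", "payload": {"series": [[[0,0.001,0.003],0,0.72],[[0,0.001,0.003],0,0.72],[[0,0.001,0.003],0,0.72],[[0,0.001,0.003],0,0.72]]}}

```text
clock: 11.3
eef_pos: [661.2, 184.9, 185.1]
eef_rot: [-1.568, 0.0, -1.694]
wrist_force: [-2.2, 1.6, -2.0]
finger_gap: 26.3
```

```bash
python3 - <<'E'
from h import *
print(manip.read_state()["wrist_force"])
crop(manip.camera("scene"),100,150,360,340,3,"pics/s5.png")
E
```

```text
[-2.21357256  1.64783296 -2.00684253]
```

View pics/s5.png

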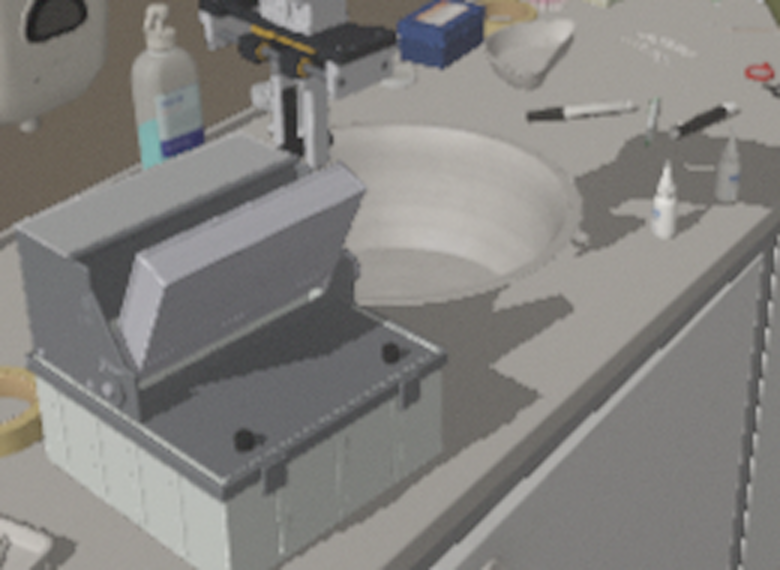

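The tray is tipped far, but there is a white spot at (318,293) by the right end of the hinge line. It could be an item hung up there or just a hinge highlight. I'll push gently to the stop, wait, and check it closer and from the top.

Call:
{"api": "play_rows", "payload": {"series": [[[0,0.002,0.003],0,0.72],[[0,0.003,0.005],0,0.72],[[0,0.003,0.005],0,0.72],[[0,0.003,0.005],0,0.72],[[0,0.003,0.005],0,0.72]]}}

```text
clock: 11.85
eef_pos: [665.5, 184.4, 181.4]
eef_rot: [-1.57, -0.0, -1.694]
wrist_force: [-6.6, 1.7, -6.2]
finger_gap: 26.6
```

```bash
python3 - <<'E'
from h import *
s=manip.camera("scene");t=manip.camera("top")
a=cv2.resize(s[200:300,130:230],(400,400),interpolation=cv2.INTER_CUBIC);b=cv2.resize(t[130:230,125:225],(400,400),interpolation=cv2.INTER_CUBIC)
cv2.imwrite("pics/ab6.png",np.hstack([a,b])[...,::-1])
o,d=ray("scene",100+318/3,150+293/3)
q=[595,350.8,-.121]; c,sn=np.cos(q[2]),np.sin(q[2])
for z in(95,110,122,135,150):
    p=o+d*(z-o[2])/d[2]-[q[0],q[1],0]; print(z,c*p[0]+sn*p[1],-sn*p[0]+c*p[1])
E
```

```text
95 25.868357360875724 -113.14022594889795
110 7.752777761203558 -97.27304369747681
122 -6.739685918534022 -84.57929789633981
135 -22.4398549049166 -70.82773994510823
150 -40.55543450458854 -54.96055769368706
```

View pics/ab6.png

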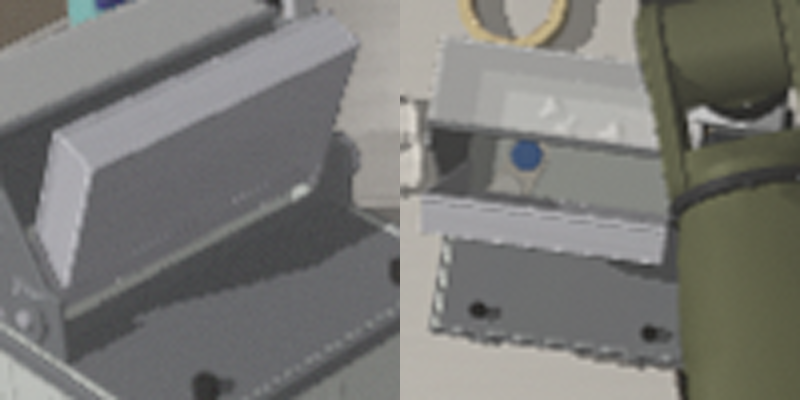

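The top view shows the lens case (blue cap at (527,155)) and three prisms inside the tub. The bottle isn't clearly visible: a white nub shows at the right end of the hinge line and the arm hides that corner. I'll let go of the lever, which stays put, and move the arm aside to look.

Call:
{"api": "play_rows", "payload": {"series": [[[0,0,-0.004],0,0.6],[[0,0,-0.004],0,0.4],[[0,0,-0.004],0,0.36],[[0,-0.04,-0.004],0,0.36],[[0,-0.08,-0.004],0,0.36],[[0.0,-0.12,-0.004],0,0.36],[[0.05,-0.14,-0.004],0,0.36],[[0.1,-0.14,-0.004],0,0.36],[[0.15,-0.14,-0.004],0,0.36],[[0.2,-0.14,-0.004],0,0.36],[[0.2,-0.14,-0.004],0,0.36],[[0.2,-0.14,-0.004],0,0.36]]}}

```text
clock: 13.15
eef_pos: [636.8, -14.7, 322.0]
eef_rot: [-1.569, 0.0, -1.696]
wrist_force: [0.8, 0.7, 0.4]
finger_gap: 60.2
```

```bash
python3 - <<'E'
from h import *
s=manip.camera("scene");t=manip.camera("top")
a=cv2.resize(s[205:285,170:230],(390,520),interpolation=cv2.INTER_CUBIC);b=cv2.resize(t[130:210,130:215],(410,386),interpolation=cv2.INTER_CUBIC)
b=cv2.copyMakeBorder(b,0,134,0,0,0)
cv2.imwrite("pics/ab7.png",np.hstack([a,b])[...,::-1])
E
```

```text
(no output)
```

View pics/ab7.png

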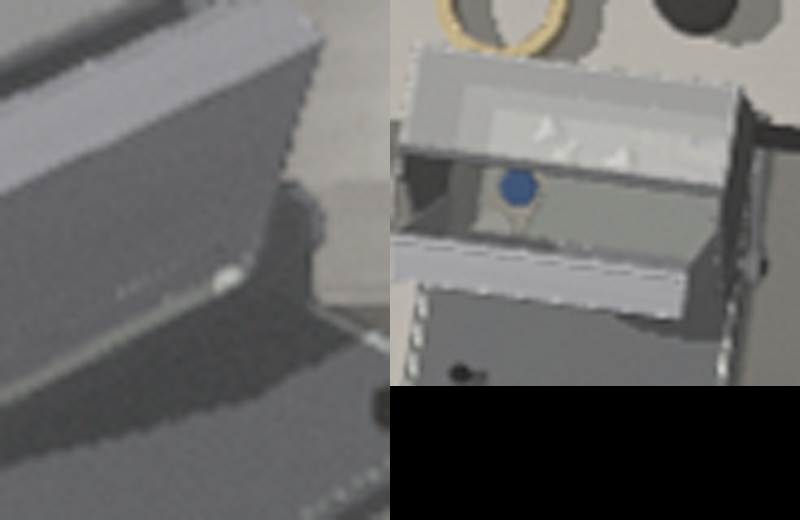

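```bash
python3 - <<'E'
from h import *
q=[595,350.8,-.121]; c,s=np.cos(q[2]),np.sin(q[2])
W=lambda x,y,z:[q[0]+c*x-s*y,q[1]+s*x+c*y,z]
S=np.array([390,0]);k=410/85
f=lambda P:((proj("top",[W(*P)])[0]-[130,130])*k+S).round(0)
for P in[(14,-102,104),(8,-97,110),(0,-90,116),(60,-100,20),(100,-100,60),(50,-105,60),(0,-97,128)]: print(P,f(P), "scene",((proj("scene",[W(*P)])[0]-[170,205])*6.5).round(0))
o=np.linalg.norm; 
t=manip.camera("top")
r=t[135:190,180:215].astype(float); lo,hi=np.percentile(r,2),np.percentile(r,99.5)
e=np.clip((r-lo)/(hi-lo)*255,0,255).astype(np.uint8)
t2=np.mean([manip.camera("top")[130:190,145:213].astype(float) for _ in range(6)],0)
e=cv2.createCLAHE(4,(4,4)).apply(cv2.cvtColor(t2.astype(np.uint8),cv2.COLOR_RGB2GRAY))
cv2.imwrite("pics/t8.png",cv2.resize(e,None,fx=10,fy=10,interpolation=cv2.INTER_CUBIC))
for P in[(14,-102,104),(60,-100,20)]: print(((proj("top",[W(*P)])[0]-[145,130])*10).round(0))
E
```

```text
(14, -102, 104) [727. 248.] scene [233. 280.]
(8, -97, 110) [718. 254.] scene [233. 277.]
(0, -90, 116) [706. 263.] scene [233. 279.]
(60, -100, 20) [748. 202.] scene [162. 415.]
(100, -100, 60) [749. 143.] scene [ 92. 297.]
(50, -105, 60) [746. 209.] scene [182. 337.]
(0, -97, 128) [713. 262.] scene [245. 245.]
[550. 514.]
[592. 420.]
```

View pics/t8.png

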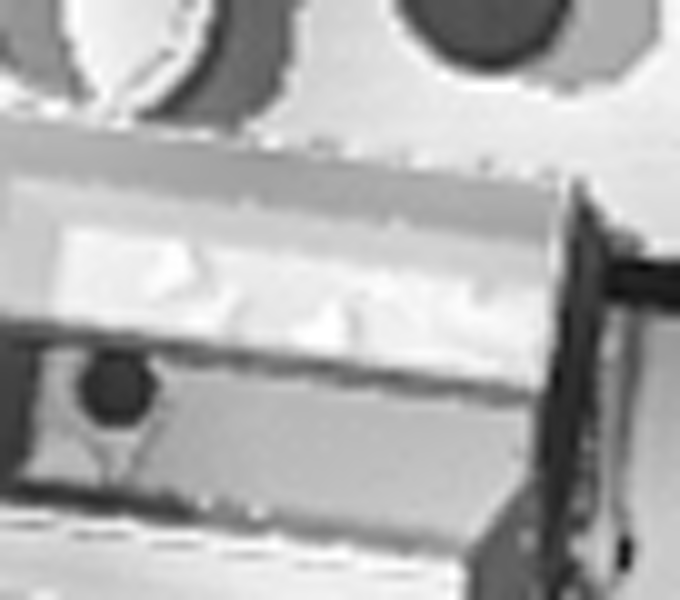

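The enhanced top view shows the lens case at (118,385), prisms at (175,265), (220,310) and (330,325), and a faint shape with a shadow at about (470,290) under the roof. To settle where the bottle is, I'll difference this against the first top picture numerically.

```bash
python3 - <<'E'
from h import *
q=[595,350.8,-.121]; c,s=np.cos(q[2]),np.sin(q[2])
t0=cv2.imread("pics/top0.png")[...,::-1].astype(float)
t=np.mean([manip.camera("top").astype(float) for _ in range(6)],0)
d=(t-t0).mean(2)
W=lambda x,y,z:[q[0]+c*x-s*y,q[1]+s*x+c*y,z]
print("floor z20 corners", proj("top",[W(100,100,20),W(100,-100,20),W(0,-100,20),W(0,100,20)]).round(0).tolist())
print("cols 162..206")
for v in range(144,182): print(v," ".join("%3d"%d[v,u] for u in range(164,206)))
E
```

```text
floor z20 corners [[153.0, 154.0], [206.0, 161.0], [202.0, 188.0], [148.0, 181.0]]
cols 162..206
144   5   6   4   5   6   6   5   6   7   7   6   6   7   5   5   6   7   6   6   7   6   6   7   6   6   7   7   6   6   7   6   6   6   7   6   7   5   6   7   7   5   6
145   7   5   6   5   5   6   5   5   5   6   5   6   5   7   6   6   7   5   5   6   6   6   5   6   6   6   6   7   7   6   6   6   5   6   7   7   6   6   6   7   6   5
146   5   7   6   6   5   6   5   7   6   6   5   6   5   6   5   5   5   6   6   6   6   5   6   6   6   5   5   7   6   4   6   6   6   7   6   6   6   6   5   6   7   7
147   5   6   6   5   5   6   6   6   5   5   6   6   6   6   6   6   6   6   6   5   6   6   6   5   5   6   6   5   5   5   5   7   6   6   6   6   6   6   6   7   7   6
148   5   6   6   7   5   5   6   5   5   6   6   6   5   6   5   5   3   5   6   5   5   6   6   6   5   5   6   5   5   6   5   5   5   6   5   6   6   7   4   5   5   6
149   6   5   5   5   6   6   7   6   6   4   5   6   5   5   5   6   6   5   6   6   5   7   5   6   5   6   5   6   5   5   6   6   5   6   6
[... 4832 characters left out ...]
   1   4  26
178  -7  -3  -3   4   8  13   9   7   6   5   4   4   5   3   4   4   4   4   5   3   5   4   3   4   4   4   4   4   3   4   5   8  -3 -20 -13   2   0   0   1   0   6  24
179 -38 -22 -28 -15  -3   4  -2 -16  -8  -4   0   2   8   7   7   7   6   6   5   4   3   5   5   5   4   4   3   4   5   5   6   3 -28 -43 -17   1   0   1   1   0   9  22
180 -49 -28 -42 -50 -43 -42 -38 -49 -42 -30 -21 -15  -5  -6 -14  -8  -3   1   7   8  12  10   5   5   6   5   5   2   5   6   7 -19 -48 -43 -15   2   0   1   2   3   7  16
181 -67 -53 -51 -50 -50 -50 -30 -34 -46 -45 -42 -42 -41 -45 -55 -42 -29 -21  -6  -2   7  -1 -14  -9   0   4   7   8   7   7 -10 -35 -46 -41 -14   2   1   0   1   2   1   8
```

The difference picture shows a long bright shape about 20 px (75 mm) long from u=180 to 199, v=158–166. It has a dark label at u=193, so the bottle lies on the tub floor. With the three prisms and the lens case, all five items are in, and the white nub is part of the bin. Now I'll go back to the lever.

Call:
{"api": "play_rows", "payload": {"series": [[[-0.05,0,0],0,0.36],[[-0.1,0,0],0,0.36],[[-0.15,0,0],0,0.36],[[-0.19,0,0],0,0.36],[[-0.2,0,0],0,0.36],[[-0.2,0.04,0],0,0.36],[[-0.2,0.08,0],0,0.36],[[-0.2,0.12,0],0,0.36],[[-0.2,0.14,0],0,0.36],[[-0.2,0.14,0],0,0.36],[[-0.2,0.14,0],0,0.6],[[-0.2,0.14,0],0,0.72],[[-0.2,0.14,0],0,0.72],[[-0.2,0.14,0],0,0.72],[[-0.2,0.14,0],0,0.72]]}}

```text
clock: 15.4
eef_pos: [661.6, 184.9, 182.0]
eef_rot: [-1.569, 0.0, -1.694]
wrist_force: [-1.0, 0.5, 0.8]
finger_gap: 27.2
```

Call:
{"api": "play_rows", "payload": {"series": [[[0,-0.004,-0.006],0,0.72],[[0,-0.009,-0.011],0,0.72],[[0,-0.013,-0.016],0,0.72],[[0,-0.017,-0.021],0,0.72],[[0,-0.021,-0.027],0,0.72],[[0,-0.025,-0.033],0,0.72],[[0,-0.028,-0.039],0,0.72],[[0,-0.031,-0.045],0,0.72],[[0,-0.034,-0.052],0,0.72],[[0,-0.036,-0.058],0,0.72],[[0,-0.038,-0.064],0,0.72],[[0,-0.04,-0.071],0,0.72],[[0,-0.04,-0.078],0,0.72],[[0,-0.041,-0.085],0,0.72],[[0,-0.041,-0.092],0,0.72],[[0,-0.04,-0.098],0,0.72],[[0,-0.039,-0.105],0,0.72],[[0,-0.038,-0.111],0,0.72],[[0,-0.036,-0.118],0,0.72],[[0,-0.034,-0.124],0,0.72]]}}

```text
clock: 17.4
eef_pos: [537.9, 200.3, 215.5]
eef_rot: [-1.569, 0.0, -1.694]
wrist_force: [0.6, -1.1, 1.5]
finger_gap: 26.2
```

Call:
{"api": "play_rows", "payload": {"series": [[[0,0.001,-0.002],0,0.72],[[0,0.001,-0.004],0,0.72],[[0,0.001,-0.005],0,0.72],[[0,0.001,-0.005],0,0.72],[[0,0.001,-0.005],0,0.72]]}}

```text
clock: 17.9
eef_pos: [534.9, 200.6, 215.5]
eef_rot: [-1.563, 0.001, -1.695]
wrist_force: [16.0, -1.0, 1.7]
finger_gap: 32.1
```

The force rose to 16 N, so the tray is at its home stop. I'll relax, open and retreat.

Call:
{"api": "play_rows", "payload": {"series": [[[0,0,0.001],0,0.6],[[0,0,0.001],0,0.4],[[0,0,0.001],0,0.36],[[0,0,0.001],0,0.36],[[0,-0.04,0.001],0,0.36],[[0,-0.08,0.001],0,0.36],[[0,-0.12,0.001],0,0.36],[[0.05,-0.13,0.001],0,0.36],[[0.1,-0.13,0.001],0,0.36],[[0.15,-0.13,0.001],0,0.36],[[0.2,-0.13,0.001],0,0.36],[[0.2,-0.13,0.001],0,0.36],[[0.2,-0.13,0.001],0,0.36],[[0.2,-0.13,0.001],0,0.36]]}}

```text
clock: 19.3
eef_pos: [510.2, 2.9, 345.1]
eef_rot: [-1.563, 0.002, -1.694]
wrist_force: [0.6, -0.6, 0.2]
finger_gap: 59.9
```

```bash
python3 - <<'E'
from h import *
st=manip.read_state(); print(st["clock"],st["wrist_force"],np.abs(st["qd"]).max())
s=manip.camera("scene"); crop(s,100,150,360,340,3,"pics/s9.png")
# tray/lever position: registration against start picture
s0=cv2.imread("pics/scene0.png")[...,::-1]
for nm,(x0,y0,x1,y1) in dict(lever=(218,194,246,215),traycorner=(205,232,245,275),A=(314,200,330,232),B=(335,188,352,220)).items():
    w=s[y0-6:y1+6,x0-6:x1+6].copy(); r=cv2.matchTemplate(w,s0[y0:y1,x0:x1].copy(),cv2.TM_CCOEFF_NORMED); print(nm,cv2.minMaxLoc(r)[1],np.array(cv2.minMaxLoc(r)[3])-6)
E
```

```text
19.3 [ 0.6083752  -0.60104493  0.24207679] 0.015412036331105739
lever 0.9990599155426025 [0 0]
traycorner 0.9977136254310608 [0 0]
A 0.9965382218360901 [0 0]
B 0.9819788932800293 [0 0]
```

View pics/s9.png

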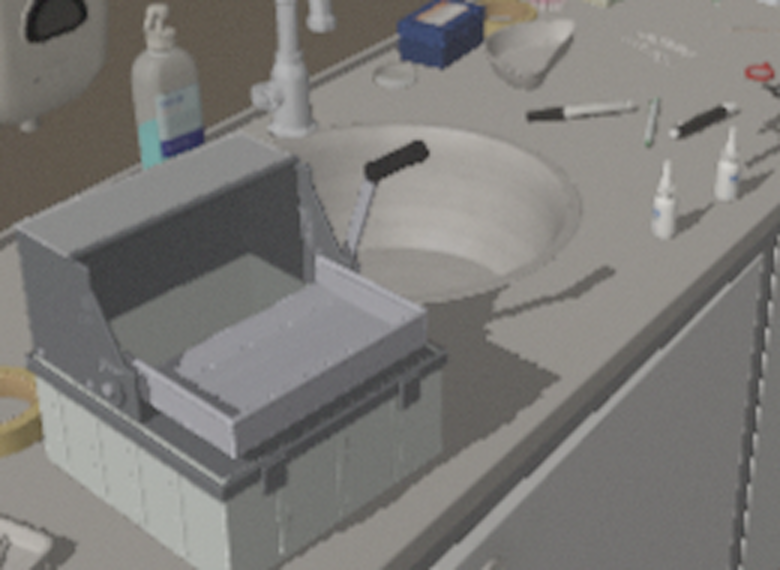

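The tray is empty and level, the lever is back at its starting pixels at (397,160), and both upright bottles stand unmoved. Handing in.

```bash
python3 -c "
from cell import manip
print(manip.sign_off())"
```

```text
the job is handed in; nothing more can be done
None
```

The used bottle went into the tray, the tray was tipped and brought back level, and I handed the job in at about 19.3 s of the 53 s allowed. The hand-in gives no verdict, so this rests on my own checks.

- **Placing:** I gripped the lying bottle (finger gap 24.5 mm), laid it in the free half of the tray and let go. A picture afterwards showed it lying there with the other four items.
- **Tipping:** I enclosed the lever grip loosely with the fingers and swung it along its arc to the tipped stop at about 0.6 rad/s. I brought it back at a similar pace until the force rose to 16 N at the home stop, then let go and moved clear.
- **Last checks:** The tray is empty. The lever, tray corner and both upright bottles matched the first picture with zero pixel shift. The wrist force is close to zero, so the arm touches nothing.
- **Less certain:** The three prisms and the lens case were clearly visible in the tub. The bottle shows only as a faint shape about 75 mm long on the tub floor, found by comparing top pictures. A white spot at the hinge line while the tray was tipped did not fit at first. I took it for part of the bin, since all five items were accounted for.

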